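# Discard the uncapped tubes through a sprung flap

### The job

The two tubes in the rack that have lost their caps are rejects: put both into the grey reject box, through a flap in its sloping top, and leave the flap shut. One of its two flaps is locked and they look alike, so feel which one gives; hold that flap pushed well in while you let go of each tube, or its spring can trap the tube in the slot. Leave the capped tube standing in the rack, and the pot and the dish where they are.

Things in the scene. Friction and masses are not known exactly. Their poses are not given: they have to be found in the camera images.
- reject_box: Fixed hollow grey box, 160 deep (x), 280 wide (y), walls 4; origin: centre of underside. Flat top slopes 30 degrees, rising to +x: 104 high in front (-x, robot side), 150 in the middle, 196 behind; straight in is (0.5, 0, -0.866) in its frame. Two equal mouths with 3 mm rims and like flaps lead into one bin; one flap is sprung, the other rigidly locked; which, varies and cannot be seen.
- mouth_left (a point): Middle of the +y mouth, in the top's plane; in the box frame at (0, 67, 150) mm. Clear hole 54 mm along the slope, 118 mm across (y). Its flap, 52 long, 3 thick, lies 4 mm below that plane, hinged on the mouth's upper (+x) edge, 27 mm up the slope from here; the free one swings inward.
- mouth_right (a point): Middle of the -y mouth, at (0, -67, 150) mm in the box frame; same size. With 22 mm wide fingers (closing along y) going straight in 7 mm down-slope of the middle, the free flap leans on their up-slope side and clear of a 13 mm tube between them once the fingertips are 40 mm or more below the top's plane; shallower, it presses on the tube. Open the fingers only some 25 mm in there.
- free_flap (a joint): Angle of the flap that is not locked (does not tell which mouth it is in): 0 shut, up to 1.3 rad pushed in. A spring shuts it: about 0.06 N m when shut, 0.15 N m at 1.1 rad, so pushing takes some 2 to 5 N. The locked flap does not move at all.
- rack: White tube rack, 52 x 138 x 50 mm (x, y, z), fixed; origin: centre of its underside, long side along y. Three tubes stand in its holes at x = -11.5, y = -55, -10.5 and 32 mm, bottoms 4 mm above the worktop, about 2 mm of play; which tube is in which hole varies. The other row (x = +11.5) is empty.
- reject_1: Uncapped glass sample tube with a paper label, a cylinder 13 mm thick and 71 mm long, 12 to 21 g, standing in the rack: its top 25 mm stick out. Origin: centre of its bottom end; z along the tube to its open end.
- reject_2: The other uncapped tube, exactly alike.
- reject_1_top (a point): Centre of the open upper end of reject_1.
- reject_2_top (a point): Centre of the open upper end of reject_2.
- good_tube: Capped sample tube, 13 mm thick body with a 17 mm thick ribbed cap, 82 mm long, standing in the rack; origin at its bottom end, z up. It stays there.
- pot: Small screw-capped sample pot, 46 mm across, 55 mm high, loose on the worktop behind the rack; a bystander. Origin: centre of its underside.
- dish: Flat round lidded culture dish, 72 mm across, 15 mm high, loose on the worktop at the front; a bystander. Origin: centre of its underside.
There are look-alikes about, which are no part of the job. What is shaped like the rack but orange or purple is not meant.

How it is judged:
At the end, for the whole second after the job is handed in: Both uncapped tubes lie wholly inside the reject box, all below 100 mm, at rest; the free flap is shut (under 0.08 rad); the capped tube stands in the rack (lifted under 20 mm, tilt under 0.25 rad); pot and dish are upright and within 30 mm of where they stood (x of reject_1 in the frame of reject_box between -0.085 and 0.085 m and y of reject_1 in the frame of reject_box between -0.145 and 0.145 m and z of reject_1 in the frame of reject_box between -0.005 and 0.1 m and x of reject_1_top in the frame of reject_box between -0.085 and 0.085 m and y of reject_1_top in the frame of reject_box between -0.145 and 0.145 m and z of reject_1_top in the frame of reject_box between -0.005 and 0.1 m and linear speed of each of reject_1, reject_2 below 0.03 m/s and x of reject_2 in the frame of reject_box between -0.085 and 0.085 m and y of reject_2 in the frame of reject_box between -0.145 and 0.145 m and z of reject_2 in the frame of reject_box between -0.005 and 0.1 m and x of reject_2_top in the frame of reject_box between -0.085 and 0.085 m and y of reject_2_top in the frame of reject_box between -0.145 and 0.145 m and z of reject_2_top in the frame of reject_box between -0.005 and 0.1 m and value of joint free_flap below 0.08 rad and z of good_tube in the frame of rack below 0.02 m and angle between good_tube's own z axis and vertical below 0.25 rad and horizontal distance between good_tube and rack below 0.068 m and distance of each of pot, dish from where it was at the start of the episode below 0.03 m and angle between each of pot, dish's own z axis and vertical below 0.3 rad); the robot touches nothing.
It fails at once if the capped tube is pulled out of the rack (z of good_tube in the frame of rack above 0.04 m).
It fails at once if the pot is knocked over (angle between pot's own z axis and vertical above 0.6 rad).
It also fails if it takes over 64 s, if anything falls off the work surface, if the arm or the gripper's body presses on something with over 40 N, if the wrist force passes 120 N, or if a joint passes its speed limit or range.

### The arm

A 6-joint arm with a two-finger parallel gripper is mounted at the origin on a cart in front of the work surface, level with it; the furniture and walls round the work are solid. World frame = base frame: x ahead of the robot, y to its left, z up, the work surface at z = 0. Lengths are in m, angles in rad, forces in N, time in s.
With the tool pointing down it reaches from about 0.35 to 0.725 m from the base axis. Payload 6 kg.
Tool frame: the origin (TCP) lies at the centre of the arm's flange, where the gripper is bolted on; the fingertips stand 173 mm ahead of it and the grasp point (between the pads) lies manip.pinch_z ahead of it (manip.pinch_z is the distance from the TCP to the grasp point, in m); z points along the fingers, y is the line along which they close (so a half turn about z gives the same grasp; the last joint's range is limited). The gripper opens to 85 mm and grips with 20 to 120 N. Pads are 22 mm wide; open, the fingers measure 114 mm over their backs; the gripper's body (76 mm by 85 mm) begins 54 mm behind the grasp point. The pads swing forward as they close: fully open they stand 13 mm farther back than shut.
Start: joints at [1.436, 0.04, 0.085, 0, -1.615, -0.334], TCP at [0.271, 0.535, 0.405] pointing down, gripper open.
Joint ranges: [-2.56, 2.56], [-1.29, 2.01], [-1.08, 1.49], [-3.29, 1.98], [-2.81, -0.18], [-2.99, 2.99]. Speed limits (rad/s): [2.57, 2.57, 3.01, 3.14, 3.14, 3.14].

### API

Orientations are given as [roll, pitch, yaw] about the fixed x, y, z axes, in that order (R = Rz(yaw) Ry(pitch) Rx(roll)).
In Python, from station import manip gives the robot as it stands.
- The arm moves only by the shell command python3 -m crank 'ROWS'. ROWS is JSON, a list that holds one entry, the list of rows, each a list of 7 numbers: the opening, from 0 (shut) to 1 (fully open), then the shift along the tool's x, y, z in m, then the turn, a rotation vector about the tool's x, y, z in rad. In form: [[[claw, tx, ty, tz, ax, ay, az], ...]]. A call has 1 to 8 rows; each row is the pose to reach, as a shift and turn from the pose commanded when the call began, along the tool's axes at that moment; what a row does not reach only later rows make up. A row lasts 1/8 s, in which the tool goes at most 62.5 mm and 10.7 degrees, less where a joint would pass 70% of its speed; a pose out of reach is approached as far as the arm can. A call with a gripper value outside its range is refused whole. The fingers move at their own pace and stop on an object; the grip force is fixed at half the most. Time passes only in rows, so rows that repeat a pose let the fingers close. It gives the time, the measured TCP pose, the force, the opening and the grip force at its end, in the units of the state.
- manip.get_obs(): the state, without advancing time (a new reading comes with each control period).
- manip.grab_frame(name): name is "scene" or "top"; returns a dict with "pixels" (384x512x3 uint8, blue, green, red), "range_z" (384x512 float32, m along the optical axis (not along the pixel's ray), 0 where there is no reading), "intrinsics" (3x3 intrinsics, pixels), "k1" (the pictures are not rectified: a ray, as slopes to the right and down, at radius r is drawn at 1 + k1 r^2 times it, then the intrinsics apply), "R" (3x3) and "t" (3): a world point X has camera coordinates R X + t. Camera axes: x right, y down, z forward; pixel columns grow to the right and rows downward; lengths in m; the calibration is good to about 2 mm. A picture is of the moment at which its call begins.
- manip.finish_job(): hands the job in; it is judged then, once.
The state is a dict: "time_s": time; "joint_pos": joint angles; "joint_vel": joint speeds; "effort": joint torques, N m; "eef_pos": TCP position; "orientation": TCP orientation; "ft_force": force on the tool from outside, world axes, zero at the start; "wrist_torque": the same for the moment, N m; "finger_gap": opening from 0.0 (shut) to 1.0 (fully open); "finger_force": force on a finger pad.
Only numpy, scipy, OpenCV 4.12 (cv2) and the standard library are available. Lean on these libraries where they do the work, as an engineer would, in place of code of your own. Each camera call takes 0.05 s, during which the arm holds its last target. There are 200 camera calls.

## Working session

There is one attempt and no reset: what is moved stays moved. The work goes in short steps, Python scripts to look and compute and a shell command to move; the robot and the scene stay as the last step left them, time stands still between calls to the robot, and variables do not carry over. Pictures are saved under pics/ and viewed, at most 10 in all, crops included, and the job is handed in when it is done.

```bash
mkdir -p pics; ls
cat > h.py <<'E'
import numpy as np, cv2
from station import manip
from scipy.spatial.transform import Rotation as Ro
def cloud(f):
    K=f["intrinsics"];h,w=f["range_z"].shape
    u,v=np.meshgrid(np.arange(w),np.arange(h))
    xd=(u-K[0,2])/K[0,0];yd=(v-K[1,2])/K[1,1]
    x,y=xd.copy(),yd.copy()
    for _ in range(8):
        s=1+f["k1"]*(x*x+y*y);x=xd/s;y=yd/s
    d=np.stack([x,y,np.ones_like(x)],-1)
    P=(d*f["range_z"][...,None]-f["t"])@f["R"]
    C=-f["R"].T@f["t"]
    return P,d@f["R"],C   # points, world ray dirs, centre
def onplane(f,u,v,z):
    _,D,C=cloud(f);d=D[int(round(v)),int(round(u))];return C+d*(z-C[2])/d[2]
E
python3 - <<'E'
from h import *
import pickle
print(manip.pinch_z, manip.get_obs())
for n in("scene","top"):
    f=manip.grab_frame(n);pickle.dump(f,open(n+".pkl","wb"));cv2.imwrite(f"pics/{n}0.png",f["pixels"]);print(n,f["k1"],-f["R"].T@f["t"],f["R"][2])
E
```

```text
pics
0.1547 {'time_s': 0.0, 'joint_pos': array([ 1.43570269e+00,  4.08408009e-02,  8.37964545e-02, -4.60183765e-04,
       -1.61549165e+00, -3.33762489e-01]), 'joint_vel': array([-0.00131503, -0.00080201,  0.00116072,  0.00017678,  0.00068108,
       -0.0018531 ]), 'effort': array([-9.01487397e-05, -3.68212867e+01,  3.47424173e+01,  6.93232700e+00,
       -5.27461554e-03, -5.64153439e-06]), 'eef_pos': array([0.27098534, 0.53530141, 0.40365494]), 'orientation': array([ 3.13979837e+00, -1.35525433e-04, -4.68835845e-01]), 'ft_force': array([ 0.23155604, -1.72904532,  0.08942607]), 'wrist_torque': array([-0.03373823, -0.03649672, -0.02335359]), 'finger_force': 0.0, 'finger_gap': 1.0008773674828828}
scene -0.03169335426879131 [-0.12631088 -0.52783438  0.96164754] [ 0.54383921  0.43238018 -0.71922618]
top -0.02153363723470266 [ 0.23619631 -0.0363809   1.36136024] [ 0.20933741  0.00297569 -0.97783894]
```

View pics/scene0.png

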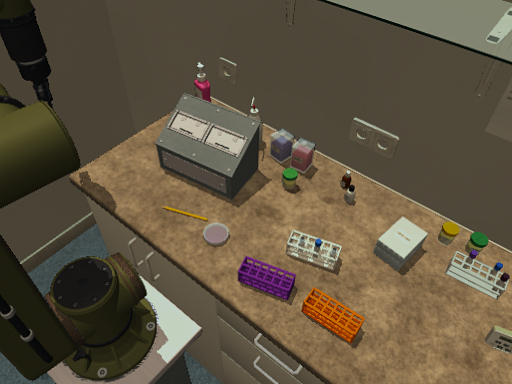

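View pics/top0.png

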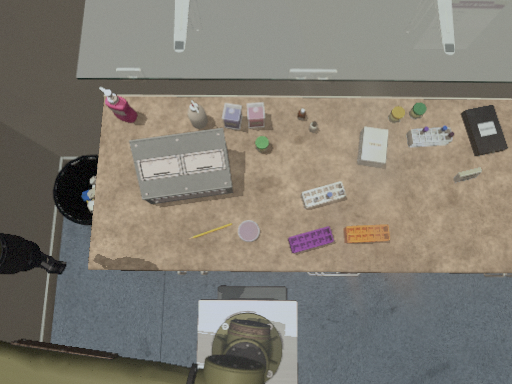

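The top view shows the grey box at about (182,165) and the dish at (248,231). There are two white racks with tubes, at (323,195) and (430,136). The purple rack (311,240) and the orange rack (367,234) are decoys. I'll check the near white rack close up and measure the box.

Run:
```python
from h import *
import pickle
s=pickle.load(open("scene.pkl","rb"));t=pickle.load(open("top.pkl","rb"))
a=cv2.resize(s["pixels"][225:275,280:348],None,fx=8,fy=8,interpolation=2)[:, :400*2]
b=cv2.resize(t["pixels"][177:213,298:350],None,fx=8,fy=8,interpolation=2)
im=np.zeros((400+288,544,3),np.uint8);im[:400]=a;im[400:,:416]=b
im=cv2.resize(im,None,fx=.87,fy=.87);cv2.imwrite("pics/rack.png",im)
P,_,_=cloud(t);S,_,_=cloud(s)
for n,f,Q,(u0,u1,v0,v1) in(("top",t,P,(298,350,177,213)),("scene",s,S,(280,348,225,275))):
    q=Q[v0:v1,u0:u1].reshape(-1,3);q=q[(q[:,2]>.042)&(q[:,2]<.058)]
    r=cv2.minAreaRect((q[:,:2]*1000).astype(np.float32));print(n,"rack top",r,np.median(q[:,2]))
# box slope plane
for n,Q,(u0,u1,v0,v1) in(("top",P,(120,240,120,205)),("scene",S,(150,265,90,200))):
    q=Q[v0:v1,u0:u1].reshape(-1,3);q=q[(q[:,2]>.09)&(q[:,2]<.21)]
    for _ in range(5):
        c=np.median(q,0);A=np.c_[q[:,:2],np.ones(len(q))];w=np.linalg.lstsq(A,q[:,2],rcond=None)[0]
        res=abs(A@w-q[:,2]);q=q[res<max(.006,res.std()*1.5)]
    print(n,"plane",w,"slope",np.degrees(np.arctan(np.hypot(*w[:2]))),"az",np.degrees(np.arctan2(w[1],w[0])),len(q))
    q=q[res[res<max(.006,res.std()*1.5)]<.006] if 0 else q
    print(cv2.minAreaRect((q[:,:2]*1000).astype(np.float32)),q.min(0),q.max(0))
for n,f,Q,u,v in(("pot",t,P,262,143),("dish",t,P,248,231),("pot",s,S,289,174),("dish",s,S,215,233)):print(n,Q[v,u])
```

```text
top rack top ((493.32684326171875, -243.35508728027344), (52.829002380371094, 138.67015075683594), 16.550430297851562) 0.04761846694321386
scene rack top ((449.6367492675781, -260.83782958984375), (144.82623291015625, 137.64682006835938), 17.266469955444336) 0.0472668921113596
top plane [ 0.56889482  0.08686765 -0.18777263] slope 29.919942842243806 az 8.681745040996436 5162
((562.659423828125, 207.55873107910156), (169.2044677734375, 284.22119140625), 8.57278823852539) [0.46008951 0.05555767 0.09787629] [0.6665511  0.35993927 0.20219939]
scene plane [ 0.52412118  0.08257256 -0.16295686] slope 27.949784561359365 az 8.953062179847988 2743
((544.2704467773438, 203.72885131835938), (123.26960754394531, 291.97967529296875), 8.590047836303711) [0.47011321 0.0516265  0.11015391] [0.62633805 0.35670892 0.17089645]
pot [ 0.66133125 -0.04144323  0.05970463]
dish [0.37066203 0.00265059 0.0187884 ]
pot [ 0.66466705 -0.04122852  0.05102189]
dish [ 0.36932186 -0.00213879  0.01720171]
```

View pics/rack.png

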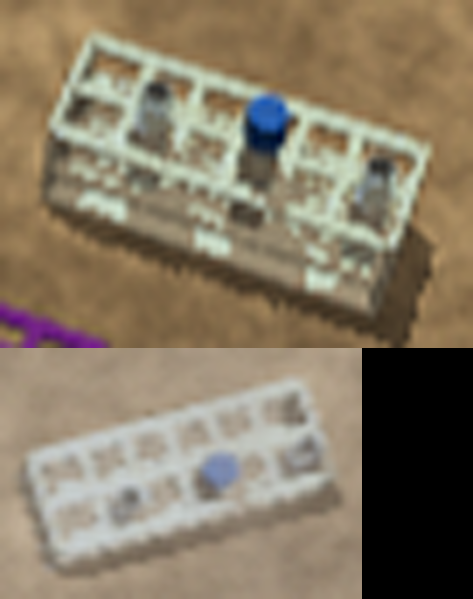

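The near white rack (top view 323,195) is the right one. The blue-capped tube is in the middle hole (crop px 266,125), and the uncapped tubes are left (155,110) and right (378,190). Look-alikes are the far white rack at (430,136), purple (311,240) and orange (367,234). Next I'll feel the flaps with shut fingers.

```bash
cat >> h.py <<'E'
BOX=np.array([.5627,.2076,0]);BY=np.radians(8.6);RACK=np.array([.4933,-.2434,0]);RY=np.radians(16.5)
def mouth(side,d,down=.007):  # TCP pose, fingertips d below top plane; side +1 left
    B=Ro.from_euler('z',BY);z=np.array([.5,0,-.866]);up=np.array([.866,0,.5])
    p=np.array([0,.067*side,.150])-down*up+(d-.173)*z
    return BOX+B.apply(p),B*Ro.from_euler('y',-30,degrees=True)*Ro.from_euler('x',180,degrees=True)
def hole(y,ztip):
    B=Ro.from_euler('z',RY);return RACK+B.apply([-.0115,y,ztip+.173]),B*Ro.from_euler('x',180,degrees=True)
def go(T,frm=None):
    if frm is None:
        o=manip.get_obs();frm=(o["eef_pos"],Ro.from_euler('xyz',o["orientation"]))
    p,R=frm
    print("target",T[0].round(4),"shift",R.inv().apply(T[0]-p).round(4),"turn",(R.inv()*T[1]).as_rotvec().round(4))
    return T
E
python3 - <<'E'
from h import *
a=go(mouth(1,-.04));b=go(mouth(1,.0),a)
E
```

```text
target [0.4414 0.257  0.331 ] shift [0.2777 0.1712 0.0731] turn [ 0.1635  0.507  -0.6041]
target [0.4612 0.26   0.2963] shift [0.   0.   0.04] turn [0. 0. 0.]
```

```bash
python3 -m crank '[[[0,0.278,0.171,0.073,0.1635,0.507,-0.604],[0,0.278,0.171,0.073,0.1635,0.507,-0.604],[0,0.278,0.171,0.073,0.1635,0.507,-0.604],[0,0.278,0.171,0.073,0.1635,0.507,-0.604],[0,0.278,0.171,0.073,0.1635,0.507,-0.604],[0,0.278,0.171,0.073,0.1635,0.507,-0.604],[0,0.278,0.171,0.073,0.1635,0.507,-0.604],[0,0.278,0.171,0.073,0.1635,0.507,-0.604]]]'
python3 - <<'E'
from h import *
go(mouth(1,-.02));o=manip.get_obs();print(o["joint_pos"].round(2))
f=manip.grab_frame("scene");cv2.imwrite("pics/m1.png",cv2.resize(f["pixels"][50:220,100:300],None,fx=3,fy=3,interpolation=2))
E
```

```text
time_s: 1.1
eef_pos: [0.4417, 0.2575, 0.3319]
orientation: [-3.14, -0.525, 0.149]
ft_force: [-0.3, -1.3, 0.2]
finger_gap: 0.0
finger_force: 0.0
target [0.4513 0.2585 0.3136] shift [-0.0008  0.0005  0.0206] turn [-0.0012 -0.0009 -0.0007]
[ 1.02 -0.42 -0.64  0.46 -1.04  0.52]
```

View pics/m1.png

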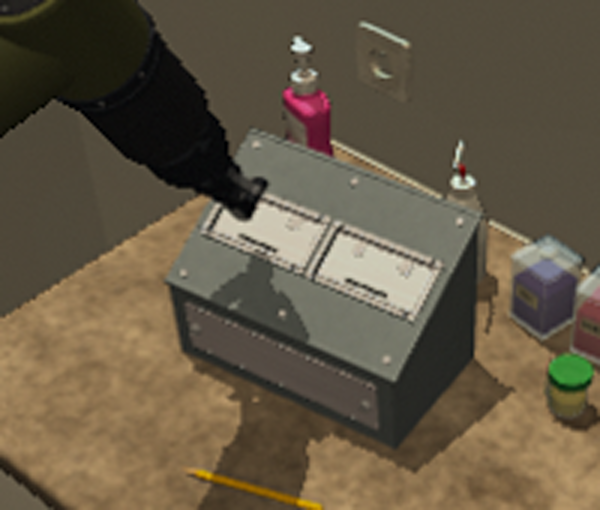

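The shut fingertips, at crop px (250,205), are lined up about 40 mm above the left mouth. I'll probe it in small steps.

```bash
python3 -m crank '[[[0,0,0,0.036,0,0,0],[0,0,0,0.040,0,0,0],[0,0,0,0.044,0,0,0],[0,0,0,0.046,0,0,0],[0,0,0,0.048,0,0,0]]]';python3 -m crank '[[[0,0,0,0.003,0,0,0],[0,0,0,0.003,0,0,0]]]'
```

```text
time_s: 1.78
eef_pos: [0.4655, 0.2611, 0.291]
orientation: [-3.139, -0.525, 0.149]
ft_force: [-2.8, -0.3, 0.7]
finger_gap: 0.003
finger_force: 1.8
time_s: 2.02
eef_pos: [0.4673, 0.2613, 0.2885]
orientation: [-3.139, -0.526, 0.149]
ft_force: [-2.1, 1.2, 3.8]
finger_gap: -0.002
finger_force: 1.8
```

```bash
python3 -m crank '[[[0,0,0,0.004,0,0,0],[0,0,0,0.008,0,0,0],[0,0,0,0.008,0,0,0]]]'
```

```text
time_s: 2.4
eef_pos: [0.4711, 0.2616, 0.2803]
orientation: [-3.14, -0.524, 0.149]
ft_force: [-4.0, 1.4, 3.9]
finger_gap: 0.0
finger_force: 1.9
```

The left flap gives: 18 mm in at about 5 N. I'll retract and go above the left uncapped tube.

```bash
python3 -m crank '[[[0,0,0,-0.06,0,0,0],[0,0,0,-0.09,0,0,0]]]'
python3 - <<'E'
from h import *
a=go(hole(.032,.13))
E
```

```text
time_s: 2.65
eef_pos: [0.4258, 0.2544, 0.36]
orientation: [-3.14, -0.525, 0.149]
ft_force: [-1.2, 1.1, -0.2]
finger_gap: 0.004
finger_force: 0.0
target [ 0.4732 -0.216   0.303 ] shift [-0.0484  0.4723  0.037 ] turn [ 0.0347 -0.524  -0.1355]
```

```bash
python3 -m crank '[[[0.3,-0.048,0.472,0.037,0.035,-0.524,-0.135],[0.3,-0.048,0.472,0.037,0.035,-0.524,-0.135],[0.3,-0.048,0.472,0.037,0.035,-0.524,-0.135],[0.3,-0.048,0.472,0.037,0.035,-0.524,-0.135],[0.3,-0.048,0.472,0.037,0.035,-0.524,-0.135],[0.3,-0.048,0.472,0.037,0.035,-0.524,-0.135],[0.3,-0.048,0.472,0.037,0.035,-0.524,-0.135],[0.3,-0.048,0.472,0.037,0.035,-0.524,-0.135]]]'; python3 -m crank '[[[0.3,0,0,0,0,0,0]]]'
python3 - <<'E'
from h import *
a=go(hole(.032,.13));print(manip.get_obs()["joint_pos"].round(2))
E
```

```text
time_s: 3.65
eef_pos: [0.4735, -0.2179, 0.2999]
orientation: [-3.14, 0.003, 0.285]
ft_force: [1.1, 0.3, 0.9]
finger_gap: 0.303
finger_force: 0.0
time_s: 3.78
eef_pos: [0.4735, -0.2175, 0.2995]
orientation: [-3.139, 0.004, 0.283]
ft_force: [0.0, 0.3, -0.0]
finger_gap: 0.298
finger_force: 0.0
target [ 0.4732 -0.216   0.303 ] shift [ 0.0001 -0.0016 -0.0035] turn [-0.0024  0.0045 -0.0046]
[-0.04 -0.16 -0.3  -0.   -1.44  1.9 ]
```

```bash
python3 -m crank '[[[0.3,0,-0.0015,0.02,0,0.004,-0.004],[0.3,0,-0.0015,0.04,0,0.004,-0.004],[0.3,0,-0.0015,0.04,0,0.004,-0.004]]]'
python3 - <<'E'
from h import *
a=go(hole(.032,.053))
f=manip.grab_frame("scene");g=manip.grab_frame("top")
cv2.imwrite("pics/a1.png",np.hstack([cv2.resize(f["pixels"][200:280,270:350],(400,400),interpolation=2),cv2.resize(g["pixels"][165:225,295:355],(400,400),interpolation=2)]))
E
```

```text
time_s: 4.15
eef_pos: [0.4731, -0.2131, 0.2597]
orientation: [-3.139, 0.0, 0.292]
ft_force: [-0.1, -0.1, 0.3]
finger_gap: 0.297
finger_force: 0.0
target [ 0.4732 -0.216   0.226 ] shift [-0.0008  0.0028  0.0337] turn [-0.0025  0.0001  0.0043]
```

View pics/a1.png

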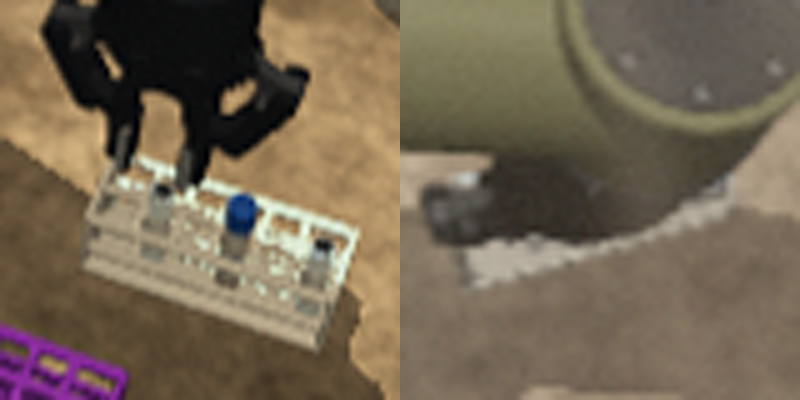

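Run:
```python
from h import *
import pickle
s=pickle.load(open("scene.pkl","rb"));t=pickle.load(open("top.pkl","rb"))
print(onplane(s,302.3,238,.075),onplane(s,334.6,248.4,.075),onplane(s,266/6.96+280,100/6.96+225,.086), hole(.032,0)[0],hole(-.055,0)[0],hole(-.0105,0)[0])
k=6.96;print(onplane(t,298+125/k,177+(505-348)/k,.075),onplane(t,298+300/k,177+(455-348)/k,.075))
go(hole(.032,.053))
```

```text
[ 0.47269708 -0.21974579  0.075     ] [ 0.50089895 -0.30320816  0.075     ] [ 0.48913601 -0.2571987   0.086     ] [ 0.47318508 -0.21598394  0.173     ] [ 0.49789442 -0.29940126  0.173     ] [ 0.48525573 -0.25673378  0.173     ]
[ 0.46614404 -0.21602127  0.075     ] [ 0.49294589 -0.29730028  0.075     ]
target [ 0.4732 -0.216   0.226 ] shift [-0.0015  0.0022  0.0363] turn [ 0.0001 -0.0034  0.0046]
```

```bash
python3 -m crank '[[[0.3,-0.001,0.003,0.015,0,0,0],[0.3,-0.001,0.003,0.03,0,0,0],[0.3,-0.001,0.003,0.034,0,0,0],[0.3,-0.001,0.003,0.034,0,0,0]]]';python3 -m crank '[[[0.02,0,0,0,0,0,0],[0.02,0,0,0,0,0,0],[0.02,0,0,0,0,0,0],[0.02,0,0,0,0,0,0]]]'
python3 - <<'E'
from h import *
go(hole(.032,.053))
E
```

```text
time_s: 4.75
eef_pos: [0.4737, -0.217, 0.2274]
orientation: [-3.141, -0.003, 0.292]
ft_force: [0.6, -0.4, 0.6]
finger_gap: 0.303
finger_force: 0.0
time_s: 5.25
eef_pos: [0.474, -0.2172, 0.2284]
orientation: [3.141, -0.005, 0.292]
ft_force: [0.7, -3.0, 1.5]
finger_gap: 0.123
finger_force: 58.5
target [ 0.4732 -0.216   0.226 ] shift [-0.0004 -0.0014  0.0024] turn [ 0.0008 -0.0045  0.0038]
```

Gripped. Next is a lift, then over to the box.

```bash
python3 -m crank '[[[0.02,0,0,-0.02,0,0,0],[0.02,0,0,-0.05,0,0,0],[0.02,0,0,-0.10,0,0,0],[0.02,0,0,-0.15,0,0,0],[0.02,0,0,-0.17,0,0,0],[0.02,0,0,-0.17,0,0,0]]]'
python3 - <<'E'
from h import *
go(mouth(1,-.09))
E
```

```text
time_s: 6.0
eef_pos: [0.4733, -0.217, 0.3989]
orientation: [3.141, -0.006, 0.292]
ft_force: [-0.9, -0.4, -1.4]
finger_gap: 0.125
finger_force: 59.3
target [0.4167 0.2533 0.3743] shift [ 0.081  -0.4667  0.025 ] turn [-0.0375  0.5169  0.1386]
```

```bash
python3 -m crank '[[[0.02,0.081,-0.467,0.02,-0.0375,0.517,0.1386],[0.02,0.081,-0.467,0.02,-0.0375,0.517,0.1386],[0.02,0.081,-0.467,0.02,-0.0375,0.517,0.1386],[0.02,0.081,-0.467,0.02,-0.0375,0.517,0.1386],[0.02,0.081,-0.467,0.02,-0.0375,0.517,0.1386],[0.02,0.081,-0.467,0.02,-0.0375,0.517,0.1386],[0.02,0.081,-0.467,0.02,-0.0375,0.517,0.1386],[0.02,0.081,-0.467,0.02,-0.0375,0.517,0.1386]]]'; python3 -m crank '[[[0.02,0.081,0,0,0,0,0]]]' >/dev/null; python3 -m crank '[[[0.02,0,0,0,0,0,0],[0.02,0,0,0,0,0,0]]]'
python3 - <<'E'
from h import *
go(mouth(1,-.05))
f=manip.grab_frame("scene")
cv2.imwrite("pics/b1.png",cv2.resize(f["pixels"][50:200,120:300],None,fx=3,fy=3,interpolation=2))
E
```

```text
time_s: 7.0
eef_pos: [0.4154, 0.256, 0.3751]
orientation: [3.138, -0.518, 0.154]
ft_force: [1.3, -0.3, 1.3]
finger_gap: 0.12
finger_force: 59.2
time_s: 7.38
eef_pos: [0.4701, 0.2614, 0.4068]
orientation: [3.139, -0.518, 0.15]
ft_force: [0.3, 0.1, -0.8]
finger_gap: 0.124
finger_force: 59.2
target [0.4364 0.2563 0.3396] shift [-0.0628 -0.0001  0.0415] turn [0.0023 0.0055 0.0003]
```

View pics/b1.png

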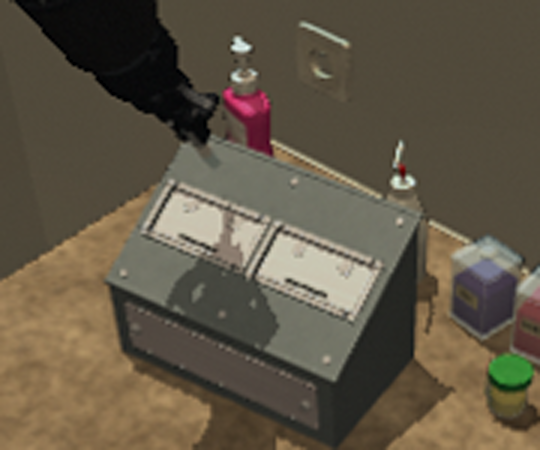

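A stray row carried the tool about 62 mm up-slope, with no contact. The tube is still held, at crop (205,150). I'll correct this sideways before entering.

```bash
python3 -m crank '[[[0.02,-0.03,0,0,0.002,0.005,0],[0.02,-0.063,0,0,0.002,0.005,0],[0.02,-0.063,0,0.02,0.002,0.005,0],[0.02,-0.063,0,0.035,0.002,0.005,0],[0.02,-0.063,0,0.035,0.002,0.005,0]]]'
python3 - <<'E'
from h import *
go(mouth(1,.05))
E
```

```text
time_s: 8.05
eef_pos: [0.4333, 0.2554, 0.3462]
orientation: [-3.141, -0.525, 0.15]
ft_force: [-0.7, 0.4, -0.5]
finger_gap: 0.121
finger_force: 59.2
target [0.4859 0.2637 0.253 ] shift [-0.0006 -0.0004  0.1073] turn [-0.0001 -0.0012 -0.0002]
```

```bash
python3 -m crank '[[[0.02,0,0,0.012,0,0,0],[0.02,0,0,0.024,0,0,0],[0.02,0,0,0.036,0,0,0],[0.02,0,0,0.048,0,0,0]]]'; python3 -m crank '[[[0.02,0,0,0.012,0,0,0],[0.02,0,0,0.024,0,0,0],[0.02,0,0,0.036,0,0,0],[0.02,0,0,0.048,0,0,0],[0.02,0,0,0.058,0,0,0],[0.02,0,0,0.058,0,0,0]]]'
python3 - <<'E'
from h import *
go(mouth(1,.05))
E
```

```text
time_s: 8.55
eef_pos: [0.4575, 0.2596, 0.3051]
orientation: [-3.14, -0.526, 0.15]
ft_force: [-3.5, -1.0, 1.8]
finger_gap: 0.121
finger_force: 59.6
time_s: 9.3
eef_pos: [0.486, 0.264, 0.2547]
orientation: [-3.14, -0.525, 0.15]
ft_force: [-4.1, 0.8, -3.2]
finger_gap: 0.124
finger_force: 61.1
target [0.4859 0.2637 0.253 ] shift [-0.001   0.0002  0.0014] turn [-0.0011 -0.0013 -0.    ]
```

```bash
python3 -m crank '[[[0.3,0,0,0.003,0,0,0],[0.3,0,0,0.003,0,0,0],[0.3,0,0,0.003,0,0,0],[0.3,0,0,0.003,0,0,0],[0.3,0,0,0.003,0,0,0],[0.3,0,0,0.003,0,0,0]]]';  python3 -m crank '[[[0.3,0,0,-0.03,0,0,0],[0.3,0,0,-0.06,0,0,0],[0.3,0,0,-0.10,0,0,0],[0.3,0,0,-0.13,0,0,0],[0.3,0,0,-0.13,0,0,0]]]'
python3 - <<'E'
from h import *
go(hole(-.055,.13))
f=manip.grab_frame("scene")
cv2.imwrite("pics/c1.png",np.hstack([cv2.resize(f["pixels"][50:200,120:300],None,fx=3,fy=3,interpolation=2)]))
E
```

```text
time_s: 10.05
eef_pos: [0.4874, 0.2643, 0.2533]
orientation: [-3.14, -0.526, 0.15]
ft_force: [-3.4, -0.4, -1.6]
finger_gap: 0.3
finger_force: 1.7
time_s: 10.68
eef_pos: [0.4226, 0.2546, 0.37]
orientation: [-3.134, -0.533, 0.148]
ft_force: [0.1, 0.3, -0.3]
finger_gap: 0.303
finger_force: 0.0
target [ 0.4979 -0.2994  0.303 ] shift [-0.0405  0.5594  0.0497] turn [ 0.0298 -0.5322 -0.1342]
```

View pics/c1.png

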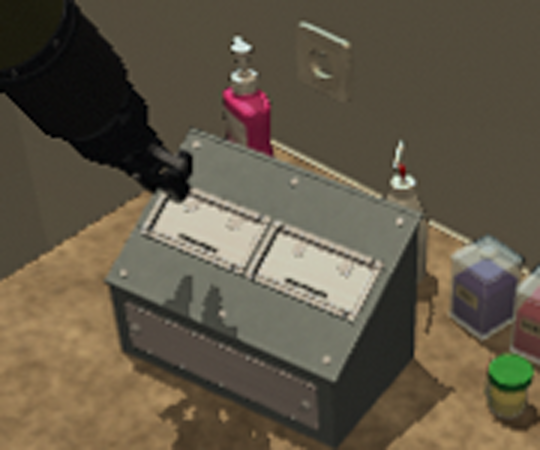

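The gripper is empty and the left flap (205,230) is shut, so the first tube is in. Now the right-hand tube.

```bash
python3 -m crank '[[[0.3,-0.04,0.559,0.05,0.03,-0.531,-0.134],[0.3,-0.04,0.559,0.05,0.03,-0.531,-0.134],[0.3,-0.04,0.559,0.05,0.03,-0.531,-0.134],[0.3,-0.04,0.559,0.05,0.03,-0.531,-0.134],[0.3,-0.04,0.559,0.05,0.03,-0.531,-0.134],[0.3,-0.04,0.559,0.05,0.03,-0.531,-0.134],[0.3,-0.04,0.559,0.05,0.03,-0.531,-0.134],[0.3,-0.04,0.559,0.05,0.03,-0.531,-0.134]]]';  python3 -m crank '[[[0.3,0,0,0,0,0,0],[0.3,0,0,0,0,0,0]]]'
python3 - <<'E'
from h import *
go(hole(-.055,.09))
E
```

```text
time_s: 11.72
eef_pos: [0.4892, -0.2407, 0.3075]
orientation: [3.138, 0.006, 0.286]
ft_force: [1.3, 1.0, 1.2]
finger_gap: 0.303
finger_force: 0.0
time_s: 11.98
eef_pos: [0.4892, -0.2385, 0.3076]
orientation: [3.138, 0.007, 0.285]
ft_force: [-0.2, 0.4, 0.2]
finger_gap: 0.296
finger_force: 0.0
target [ 0.4979 -0.2994  0.263 ] shift [-0.0084  0.0608  0.0449] turn [ 0.0033  0.0069 -0.0031]
```

```bash
python3 -m crank '[[[0.3,-0.0085,0.061,0,0.003,0.007,-0.003],[0.3,-0.0085,0.061,0,0.003,0.007,-0.003],[0.3,-0.0085,0.061,0.045,0.003,0.007,-0.003],[0.3,-0.0085,0.061,0.045,0.003,0.007,-0.003],[0.3,-0.0085,0.061,0.045,0.003,0.007,-0.003]]]'
python3 - <<'E'
from h import *
go(hole(-.055,.053))
f=manip.grab_frame("scene")
cv2.imwrite("pics/d1.png",cv2.resize(f["pixels"][200:280,270:370],None,fx=5,fy=5,interpolation=2))
E
```

```text
time_s: 12.6
eef_pos: [0.4987, -0.2984, 0.2659]
orientation: [3.139, -0.003, 0.291]
ft_force: [0.1, 0.3, 0.2]
finger_gap: 0.301
finger_force: 0.0
target [ 0.4979 -0.2994  0.226 ] shift [-0.0011  0.0007  0.0399] turn [ 0.0027 -0.0026  0.0033]
```

View pics/d1.png

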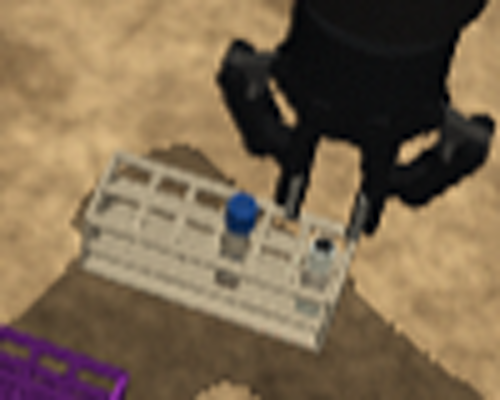

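The capped tube stands at (240,213) and the left hole is now empty. The fingers, at (290,210) and (370,225), straddle the right tube at (323,245). I'll descend and grip.

```bash
python3 -m crank '[[[0.3,-0.001,0.001,0.015,0,0,0],[0.3,-0.001,0.001,0.03,0,0,0],[0.3,-0.001,0.001,0.0385,0,0,0],[0.3,-0.001,0.001,0.0385,0,0,0]]]';python3 -m crank '[[[0.02,0,0,0,0,0,0],[0.02,0,0,0,0,0,0],[0.02,0,0,0,0,0,0],[0.02,0,0,0,0,0,0]]]';python3 -m crank '[[[0.02,0,0,-0.02,0,0,0],[0.02,0,0,-0.05,0,0,0],[0.02,0,0,-0.10,0,0,0],[0.02,0,0,-0.15,0,0,0],[0.02,0,0,-0.17,0,0,0],[0.02,0,0,-0.17,0,0,0]]]'
python3 - <<'E'
from h import *
go(mouth(1,-.09))
E
```

```text
time_s: 13.15
eef_pos: [0.4974, -0.3004, 0.2248]
orientation: [3.141, -0.0, 0.289]
ft_force: [0.3, 0.3, -0.0]
finger_gap: 0.298
finger_force: 0.0
time_s: 13.65
eef_pos: [0.4975, -0.3004, 0.2255]
orientation: [3.141, -0.002, 0.289]
ft_force: [0.1, -0.4, -0.6]
finger_gap: 0.127
finger_force: 58.4
time_s: 14.4
eef_pos: [0.4971, -0.3004, 0.3982]
orientation: [3.138, -0.005, 0.289]
ft_force: [0.5, 0.2, -1.6]
finger_gap: 0.125
finger_force: 58.5
target [0.4167 0.2533 0.3743] shift [ 0.0808 -0.5537  0.0226] turn [-0.0338  0.5175  0.1368]
```

```bash
python3 -m crank '[[[0.02,0.08,-0.554,0.015,-0.034,0.517,0.137],[0.02,0.08,-0.554,0.015,-0.034,0.517,0.137],[0.02,0.08,-0.554,0.015,-0.034,0.517,0.137],[0.02,0.08,-0.554,0.015,-0.034,0.517,0.137],[0.02,0.08,-0.554,0.015,-0.034,0.517,0.137],[0.02,0.08,-0.554,0.015,-0.034,0.517,0.137],[0.02,0.08,-0.554,0.015,-0.034,0.517,0.137],[0.02,0.08,-0.554,0.015,-0.034,0.517,0.137]]]'; python3 -m crank '[[[0.02,0,0,0,0,0,0],[0.02,0,0,0,0,0,0]]]'
python3 - <<'E'
from h import *
go(mouth(1,-.07))
E
```

```text
time_s: 15.4
eef_pos: [0.4233, 0.1961, 0.3803]
orientation: [-3.14, -0.518, 0.15]
ft_force: [1.6, -0.5, -0.6]
finger_gap: 0.125
finger_force: 58.7
time_s: 15.65
eef_pos: [0.4243, 0.1943, 0.3804]
orientation: [-3.141, -0.517, 0.151]
ft_force: [0.5, -0.3, -0.3]
finger_gap: 0.129
finger_force: 58.8
target [0.4266 0.2548 0.3569] shift [-0.0018 -0.0595  0.026 ] turn [-0.0004  0.0063  0.0005]
```

```bash
python3 -m crank '[[[0.02,-0.002,-0.0595,0,0,0.006,0],[0.02,-0.002,-0.0595,0,0,0.006,0],[0.02,-0.002,-0.0595,0.026,0,0.006,0],[0.02,-0.002,-0.0595,0.026,0,0.006,0],[0.02,-0.002,-0.0595,0.026,0,0.006,0]]]'
python3 - <<'E'
from h import *
go(mouth(1,.05))
E
```

```text
time_s: 16.27
eef_pos: [0.427, 0.2536, 0.3591]
orientation: [-3.139, -0.526, 0.147]
ft_force: [-0.9, -0.4, -0.0]
finger_gap: 0.124
finger_force: 58.9
target [0.4859 0.2637 0.253 ] shift [-0.0016 -0.0011  0.1217] turn [-0.0005 -0.0024 -0.0027]
```

```bash
python3 -m crank '[[[0.02,-0.001,-0.001,0.02,0,0,0],[0.02,-0.001,-0.001,0.035,0,0,0],[0.02,-0.001,-0.001,0.048,0,0,0],[0.02,-0.001,-0.001,0.06,0,0,0]]]'; python3 -m crank '[[[0.02,0,0,0.012,0,0,0],[0.02,0,0,0.024,0,0,0],[0.02,0,0,0.036,0,0,0],[0.02,0,0,0.048,0,0,0],[0.02,0,0,0.061,0,0,0],[0.02,0,0,0.061,0,0,0]]]'
python3 - <<'E'
from h import *
go(mouth(1,.05))
E
```

```text
time_s: 16.77
eef_pos: [0.4557, 0.2601, 0.3057]
orientation: [-3.139, -0.526, 0.149]
ft_force: [-2.9, -0.7, 2.1]
finger_gap: 0.127
finger_force: 59.3
time_s: 17.52
eef_pos: [0.4857, 0.2646, 0.2514]
orientation: [-3.141, -0.523, 0.149]
ft_force: [-3.5, 1.6, -2.7]
finger_gap: 0.124
finger_force: 60.6
target [0.4859 0.2637 0.253 ] shift [ 0.0009  0.0009 -0.0014] turn [-0.      0.0004 -0.0007]
```

```bash
python3 -m crank '[[[0.3,0,0,0.002,0,0,0],[0.3,0,0,0.002,0,0,0],[0.3,0,0,0.002,0,0,0],[0.3,0,0,0.002,0,0,0],[0.3,0,0,0.002,0,0,0],[0.3,0,0,0.002,0,0,0],[0.3,0,0,0.002,0,0,0]]]';  python3 -m crank '[[[0.3,0,0,-0.03,0,0,0],[0.3,0,0,-0.06,0,0,0],[0.3,0,0,-0.10,0,0,0],[0.3,0,0,-0.15,0,0,0],[0.3,0,0,-0.2,0,0,0],[0.3,0,0,-0.2,0,0,0],[0.3,0,0,-0.2,0,0,0],[0.3,0,0,-0.2,0,0,0]]]';python3 - <<'E'
from h import *
f=manip.grab_frame("scene");g=manip.grab_frame("top")
cv2.imwrite("pics/e1.png",np.hstack([cv2.resize(f["pixels"][60:280,120:350],(400,383),interpolation=2),cv2.resize(g["pixels"][110:250,120:350],(400,383),interpolation=2)]))
P,_,_=cloud(f);print("pot",P[174,289],"dish",P[233,215])
E
```

```text
time_s: 18.4
eef_pos: [0.4866, 0.2649, 0.2512]
orientation: [-3.14, -0.525, 0.149]
ft_force: [-3.4, -0.2, -3.2]
finger_gap: 0.297
finger_force: 1.6
time_s: 19.4
eef_pos: [0.3878, 0.2497, 0.4235]
orientation: [-3.141, -0.525, 0.149]
ft_force: [0.2, 0.5, -0.3]
finger_gap: 0.301
finger_force: 0.0
pot [ 0.65940762 -0.04446409  0.05707688] dish [3.71524933e-01 1.97917952e-04 1.30036687e-02]
```

View pics/e1.png

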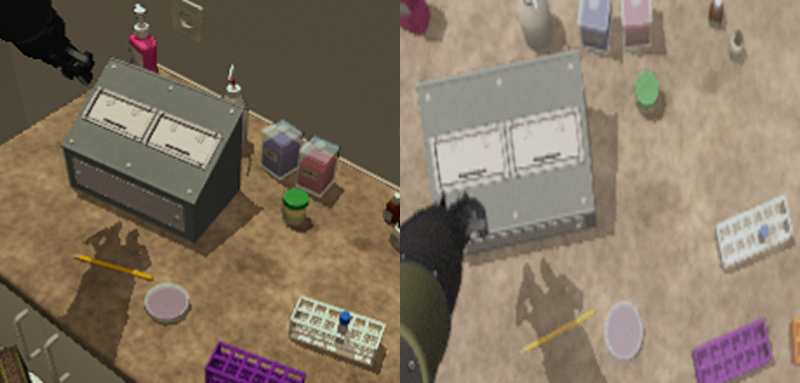

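Both flaps look shut and flush (scene px (120,115) and (185,140)). Only the blue-capped tube remains in the rack, at (345,318), and the pot and dish haven't moved. The gripper is clear and empty, so I'm handing in.

```bash
python3 -c "
from station import manip
print(manip.finish_job())"
```

```text
the job is handed in; nothing more can be done
None
```

I put both uncapped tubes into the reject box through the left flap, the one that gave, and handed the job in at about 19.5 s of the 64 s allowed; no verdict came back. In the last pictures both flaps looked shut, the capped tube stood in the rack, and the pot and dish had not moved, but the tubes inside the box couldn't be seen.

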